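# Switch on the vibrating table under its splash cover

### The arm

A 6-joint arm with a two-finger parallel gripper is mounted at the origin on the work surface. World frame = base frame: x ahead of the robot, y to its left, z up, the work surface at z = 0. Lengths are in m, angles in rad, forces in N, time in s.
With the tool pointing down it reaches from about 0.375 to 0.9 m from the base axis. Payload 3.1 kg.
Tool frame: the origin (TCP) lies midway between the tips of the shut fingers; the grasp point (between the pads) lies 19 mm behind it (r.pinch_z is the distance from the TCP to the grasp point, in m); z points along the fingers, y is the line along which they close (so a half turn about z gives the same grasp; the last joint's range is limited). The gripper opens to 87 mm and grips with 3 to 60 N. Pads are 19 mm wide; open, the fingers measure 117 mm over their backs; the gripper's body (75 mm by 190 mm) begins 51 mm behind the grasp point.
Start: joints at [-1.302, 0.527, 1.433, -0, 1.181, -0.178], TCP at [0.271, -0.563, 0.223] pointing down, gripper open.
Joint ranges: [-3.08, 3.08], [-0.75, 2.2], [0.22, 2.44], [-1.43, 4.57], [0, 2.65], [-2.85, 2.85]. Speed limits (rad/s): [2.79, 2.79, 3.14, 3.14, 3.14, 3.14].

### API

Orientations are given as a rotation vector (axis times angle).
In Python, from rig import get_obs, imaging, r gives the robot as it stands.
- The arm moves only by the shell command python3 -m handwheel 'ROWS' [FORCE]. ROWS is a JSON object of lists of equal length, an entry for each row: "rotation": the turn, a rotation vector about the world's x, y, z in degrees, a list of three; "offset": the shift along the world's x, y, z in m, a list of three; "gripper": the opening, from -1 (shut) to 1 (fully open). A call has exactly 8 rows; each row shifts and turns the commanded pose from where the row before left it; what a row does not reach is not made up. A row lasts 1/12 s, in which the tool goes at most 41.7 mm and 7.16 degrees, less where a joint would pass 70% of its speed; a pose out of reach is approached as far as the arm can. A call is refused whole if a number of a shift passes 0.0417 or a number of a turn 7.16, either way. A call with a gripper value outside its range is refused whole. The fingers move at their own pace and stop on an object; FORCE is the grip in N (left out, the last holds). Time passes only in rows, so rows that do not move let the fingers close, or fill a call up. It gives the time, the measured TCP pose, the force, the opening and the grip force at its end, in the units of the state.
- get_obs(): the state, without advancing time (a new reading comes with each control period).
- imaging.grab_frame(name): name is "scene" or "top"; returns (picture, depth): 400x640x3 uint8, red, green, blue; 400x640 float32, m along the optical axis (not along the pixel's ray), 0 where there is no reading.
- imaging.camera_model(name): a dict with "camera_matrix" (3x3 intrinsics, pixels), "dist" ([k1, k2, p1, p2, k3] as OpenCV has them; the pictures are not rectified), "R" (3x3) and "t" (3): a world point X has camera coordinates R X + t. Camera axes: x right, y down, z forward; pixel columns grow to the right and rows downward; lengths in m; the calibration is good to about 2 mm. A picture is of the moment at which its call begins. camera_model takes no time and is no camera call.
- r.job_done(): hands the job in; it is judged then, once.
The state is a dict: "time": time; "joints": joint angles; "qvel": joint speeds; "effort": joint torques, N m; "tool_pos": TCP position; "tcp_rot": TCP orientation; "wrist_force": force on the tool from outside, world axes, zero at the start; "torque": the same for the moment, N m; "width": finger opening in m; "finger_force": force on a finger pad.
Only numpy, scipy, OpenCV 4.12 (cv2) and the standard library are available. Lean on these libraries where they do the work, as an engineer would, in place of code of your own. Each camera call takes 0.05 s, during which the arm holds its last target. There are 200 camera calls.

### The job

Switch on the mains of the plaster studio's vibrating table: with a fingertip, lift the orange splash cover back on its hinge, push the toggle beneath it over to on (away from the finger lip, towards the hinge), then tip the cover forward again so that it drops shut over the switch. Work gently and without gripping the cover or the toggle; leave the speed knob and the red stop button as they are, and do not move the mould, the spool, the tub or the spatula. Finish clear of everything.

Things in the scene. Friction and masses are not known exactly. Their poses are not given: they have to be found in the camera images.
- machine: benchtop vibrating table, green steel body fixed on the white bench. Axes: x from its front (robot side) to its back, y to its left, z up; origin on the bench below the switch plate. Control desk x -50 to +250, y -120 to +80 mm, flat top 90 mm above the bench, clear bench before it. Left of it (y +80 to +400 mm) a sprung platform with black rubber mat, top 104 mm above the bench
- cover (a joint): angle of the orange hinged splash cover: 0 = shut, grows as its lip is lifted up and back towards the machine's +x, stop at 1.83 rad. 90 g (varies by a third), no spring, light hinge drag: below about 1.05 rad it falls shut by itself, above about 1.2 rad it falls back and stays open on the stop, leaning back, its lip's edge then about 65 mm behind the hinge axis and 90 mm above it
- cover_lip (a point): middle of the lower front edge of the cover's finger lip, moves with the cover; shut, 106 mm before the hinge axis and 134 mm above the bench. The lip is 4 mm thick, 60 mm wide (y), and juts 18 mm forward of the cover's front wall at the level of its flat top. It overhangs the desk's front edge (96 mm before the hinge axis), so a finger gets under it from the front
- cover_hinge (a point): middle of the cover's hinge axis, fixed on the machine at x +46, y 0, 96 mm above the bench; axis along the machine's y. Shut, going forward (-x) from the axis: the back slopes up to the flat top at 28 mm; the top's upper face is 42 mm above the axis, 60 mm wide; front wall from 88 mm at the top in to 74 mm at its foot, lip ends at 106 mm. Walls and side cheeks 4 mm thick
- toggle (a joint): angle of the steel bat-handle toggle under the cover: 0 = off, leaning 0.4 rad to the front (towards the lip); 0.8 = on, leaning 0.4 rad to the back (towards the hinge). Over-centre spring: once past the middle (0.4) it snaps over to its end. About 2 N halfway up the bat moves it.
- toggle_pivot (a point): pivot of the toggle, fixed on the machine at x -2, y 0, 100 mm above the bench (10 mm above the desk top, 48 mm before the hinge axis). The bat reaches 31.5 mm from the pivot and is 7 to 11 mm thick; a collar 22 mm in diameter, 9 mm above the desk top at most, surrounds its foot.
- toggle_tip (a point): centre of the toggle's ball end (11 mm in diameter), 26 mm from the pivot; moves with the toggle.
- speed_knob (a joint): black speed knob (38 mm across) on the desk top at machine x +5, y -82 mm: 0 = zero speed, grows as it is turned clockwise (rad). To be left alone.
- stop_button (a joint): red stop button (38 mm across) in a yellow housing on the desk top at machine x +135, y -75 mm: travel in m, 0 = out. To be left alone.
- mould: bystander: strapped two-part white plaster mould, 130 x 150 mm, 89 mm tall, 1.8 kg, standing on the platform; origin at the centre of its underside
- spool: bystander: white thread spool, 42 mm across, 66 mm tall, standing on the bench to the right of the control desk; origin at the centre of its underside
- tub: bystander: open white plastic tub, 118 mm square, 105 mm tall, with a stirring stick, on the bench to the right of the control desk; origin at the centre of its underside
- spatula: bystander: spatula 200 mm long lying on the bench in front of the platform side of the machine; origin at its underside, x along it

How it is judged:
By the outcome, as a careful person would: the job done as asked, in the order asked, and still so for the second after the job is handed in, with the robot touching nothing.
It also fails if it takes over 64 s, if anything falls off the work surface, if the arm or the gripper's body presses on something with over 40 N, if the wrist force passes 120 N, or if a joint passes its speed limit or range.

## Working session

There is one attempt and no reset: what is moved stays moved. The work goes in short steps, Python scripts to look and compute and a shell command to move; the robot and the scene stay as the last step left them, time stands still between calls to the robot, and variables do not carry over. Pictures are saved under pics/ and viewed, at most 10 in all, crops included, and the job is handed in when it is done.

```bash
mkdir -p pics; ls
python3 - <<'E'
from rig import get_obs, imaging, r
import cv2,numpy as np
for n in("scene","top"):
    p,d=imaging.grab_frame(n); cv2.imwrite(f"pics/{n}1.png",p[:,:,::-1]); np.save(f"pics/{n}1.npy",d)
    m=imaging.camera_model(n); print(n,m)
o=get_obs(); print(o)
E
```

```text
pics
scene {'camera_matrix': array([[393.88671577,   0.        , 320.5934941 ],
       [  0.        , 393.88671577, 199.74467968],
       [  0.        ,   0.        ,   1.        ]]), 'dist': array([-0.05219897,  0.        ,  0.        ,  0.        ,  0.        ]), 'R': array([[-0.55023362,  0.83500653,  0.00265816],
       [ 0.73089105,  0.48316047, -0.48203137],
       [-0.40378366, -0.26328704, -0.87614993]]), 't': array([ 0.30619165, -0.37583668,  1.27495603])}
top {'camera_matrix': array([[403.72428526,   0.        , 317.7245272 ],
       [  0.        , 403.72428526, 205.6414901 ],
       [  0.        ,   0.        ,   1.        ]]), 'dist': array([-0.06967978,  0.        ,  0.        ,  0.        ,  0.        ]), 'R': array([[ 0.02921466, -0.99892855,  0.03589216],
       [-0.99847756, -0.03084455, -0.04572929],
       [ 0.04678737, -0.03450155, -0.99830886]]), 't': array([-0.03838845,  0.57060467,  0.87566686])}
{'time': 0.1, 'joints': array([-1.30150462e+00,  5.28380360e-01,  1.43374280e+00, -1.43979918e-05,
        1.18139062e+00, -1.78478730e-01]), 'qvel': array([-0.00045445, -0.00105644, -0.00274863, -0.000345  , -0.0013907 ,
        0.00094421]), 'effort': array([ 1.11925413e-04, -4.40985954e+01, -1.77150607e+01,  6.35981304e-02,
        5.33795287e-02, -3.95259497e-05]), 'tool_pos': array([ 0.27045971, -0.5627401 ,  0.22167506]), 'tcp_rot': array([-3.06131289e+00, -6.97077396e-01,  1.57773010e-04]), 'wrist_force': array([-0.08991573,  0.93839766, -0.32712566]), 'torque': array([-0.00740329, -0.03970248,  0.03054823]), 'finger_force': 0.0, 'width': 0.08690639077032998}
```

View pics/scene1.png

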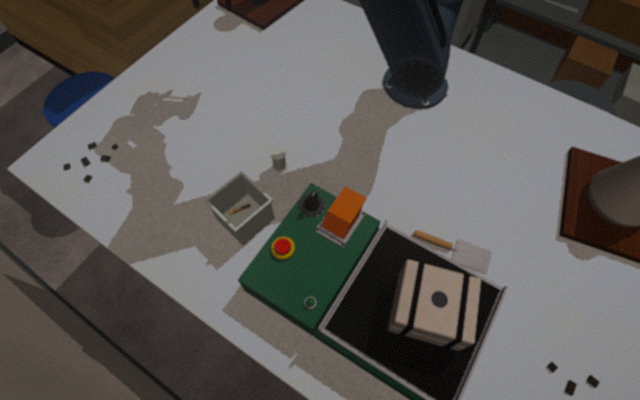

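View pics/top1.png

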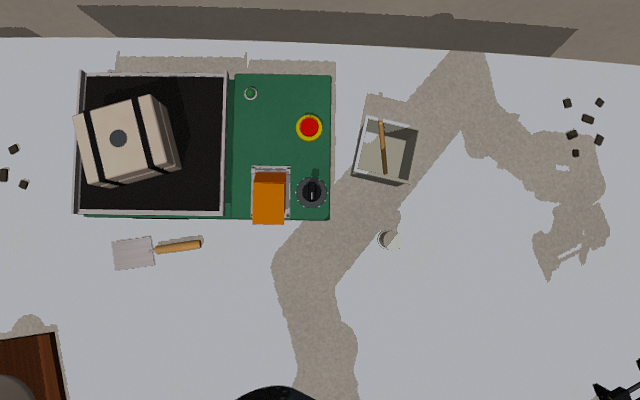

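The scene picture shows the green desk with the orange cover at about (343,212). The top picture shows the cover at (269,197) with its lip at about (269,222), the knob at (311,192), the stop button at (309,127) and the spool at (388,240). The machine is nearly aligned with world x.

```bash
cat > h.py <<'E'
import numpy as np,cv2
from rig import get_obs, imaging, r
def cloud(n,d):
    m=imaging.camera_model(n);h,w=d.shape
    g=np.stack(np.meshgrid(np.arange(w),np.arange(h)),-1).reshape(-1,1,2).astype(np.float64)
    u=cv2.undistortPoints(g,m["camera_matrix"],m["dist"]).reshape(h,w,2)
    c=np.dstack([u*d[...,None],d])
    return (c-m["t"])@m["R"]
E
python3 - <<'E'
from h import *
for n in("top","scene"):
    p=cv2.imread(f"pics/{n}1.png");d=np.load(f"pics/{n}1.npy");W=cloud(n,d)
    hsv=cv2.cvtColor(p,cv2.COLOR_BGR2HSV);H,S,V=cv2.split(hsv)
    ok=d>0
    org=ok&(H>5)&(H<20)&(S>180)&(V>120)
    box=(W[...,0]>.3)&(W[...,0]<.9)&(abs(W[...,1])<.35)&(W[...,2]>.1)
    P=W[org&box]; print(n,"orange",len(P),np.percentile(P,[1,10,50,90,99],axis=0).round(4).tolist())
    T=P[P[:,2]>.132]; 
    rc=cv2.minAreaRect((T[:,:2]*1000).astype(np.float32)); print("rect",len(T),rc, T[:,2].mean())
    grn=ok&(H>60)&(H<95)&(S>100)&(abs(W[...,2]-.09)<.008)&(W[...,0]>.3)
    G=W[grn]; rc=cv2.minAreaRect((G[:,:2]*1000).astype(np.float32)); print("desk",len(G),rc,cv2.boxPoints(rc).round(1).tolist(),np.median(G[:,2]))
    red=ok&((H<5)|(H>175))&(S>180)&(V>150)&(W[...,2]>.09)&(W[...,0]>.4); R=W[red]; print("red",len(R),R.mean(0))
    blk=ok&(V<60)&(W[...,2]>.1)&(np.hypot(W[...,0]-.46,W[...,1]+.08)<.08)
    if n=="top": 
        s=np.zeros_like(ok);s[175:210,293:330]=1; B=W[s&ok&(W[...,2]>.1)]; print("knob",len(B),(B.min(0)+B.max(0))/2,B[:,2].max())
        s[:]=0; s[225:255,372:405]=1; B=W[s&ok&(W[...,2]>.055)]; print("spool",B.mean(0))
E
```

```text
top orange 1335 [[0.5298, 0.0029, 0.1096], [0.5371, 0.0519, 0.1355], [0.5696, 0.0762, 0.1375], [0.6026, 0.1004, 0.1392], [0.7385, 0.1055, 0.1407]]
rect 1293 ((568.616455078125, 77.48114013671875), (80.00392150878906, 58.98436737060547), 0.6069387793540955) 0.1375028378269922
desk 10334 ((687.5950317382812, 64.60111999511719), (297.4305419921875, 208.5905303955078), 0.9049540758132935) [[537.2999877929688, 166.5], [540.5, -42.0], [837.9000244140625, -37.29999923706055], [834.5999755859375, 171.1999969482422]] 0.08960328397426104
red 231 [0.72357209 0.00453061 0.11172558]
knob 292 [ 0.59346555 -0.00399575  0.11915653] 0.1379520484695397
spool [ 0.50173285 -0.17743143  0.06568761]
scene orange 755 [[0.5298, -0.0104, 0.1098], [0.5378, 0.0538, 0.1365], [0.5699, 0.0779, 0.1385], [0.6006, 0.1021, 0.1403], [0.7212, 0.1076, 0.1417]]
rect 719 ((566.9252319335938, 79.36640930175781), (76.6072769165039, 57.938533782958984), 0.819222629070282) 0.1385935195956258
desk 7512 ((690.58642578125, 62.92107391357422), (296.0620422363281, 195.90838623046875), 1.0231760740280151) [[540.7999877929688, 158.1999969482422], [544.2999877929688, -37.70000076293945], [840.2999877929688, -32.400001525878906], [836.7999877929688, 163.5]] 0.09032335154956384
red 0 [nan nan nan]<stdin>:13: RuntimeWarning: Mean of empty slice.
  ret = um.true_divide(
```

```bash
python3 -m handwheel '{"rotation":[[0,0,-6.2],[0,0,-6.2],[0,0,-6.2],[0,0,-6.1],[0,0,0],[0,0,0],[0,0,0],[0,0,0]],"offset":[[0.01,0.04,0.005],[0.01,0.04,0.005],[0.01,0.04,0.005],[0.01,0.04,0.005],[0.01,0.04,0],[0.01,0.04,0],[0.01,0.04,0],[0.01,0.04,0]],"gripper":[-1,-1,-1,-1,-1,-1,-1,-1]}' 10
python3 -m handwheel '{"rotation":[[0,0,0],[0,-6.4,0],[0,-6.4,0],[0,-6.4,0],[0,-6.4,0],[0,-6.4,0],[0,-6.4,0],[0,-6.4,0]],"offset":[[0.01,0.04,0],[0.01,0.04,0],[0.01,0.04,0],[0.01,0.04,0],[0.01,0.04,0],[0.01,0.04,0],[0.01,0.04,0],[0.01,0.04,0]],"gripper":[-1,-1,-1,-1,-1,-1,-1,-1]}'
```

```text
time: 0.77
tool_pos: [0.3505, -0.2412, 0.2424]
tcp_rot: [-3.141, -0.025, 0.0]
wrist_force: [1.2, 0.4, 0.6]
width: 0.0418
finger_force: 0.0
time: 1.43
tool_pos: [0.4234, 0.0219, 0.2461]
tcp_rot: [-2.965, -0.057, -0.961]
wrist_force: [0.5, 0.7, 1.6]
width: 0.0008
finger_force: 0.0
```

```bash
python3 -m handwheel '{"rotation":[[0,-4,0],[0,-4,0],[0,-4,0],[0,0,0],[0,0,0],[0,0,0],[0,0,0],[0,0,0]],"offset":[[0.01,0.014,0],[0.01,0.014,0],[0.01,0.014,0],[0.015,0.014,-0.025],[0,0,-0.025],[0,0,-0.025],[0,0,-0.025],[0,0,-0.02]],"gripper":[-1,-1,-1,-1,-1,-1,-1,-1]}'
python3 - <<'E'
from h import *
from scipy.spatial.transform import Rotation as R
o=get_obs();print(R.from_rotvec(o["tcp_rot"]).as_matrix().round(3),o["joints"].round(2))
p,d=imaging.grab_frame("scene");np.save("pics/s2.npy",d)
cv2.imwrite("pics/s2.png",cv2.resize(p[130:290,240:440,::-1],None,fx=4,fy=3.75*1.0))
E
```

```text
time: 2.1
tool_pos: [0.4555, 0.0546, 0.181]
tcp_rot: [-2.882, -0.079, -1.075]
wrist_force: [0.5, 0.6, 0.4]
width: 0.0006
finger_force: 0.0
[[ 0.755  0.07   0.652]
 [ 0.025 -0.997  0.078]
 [ 0.655 -0.042 -0.754]] [-0.32  0.38  2.44  2.44  0.45 -1.2 ]
```

View pics/s2.png

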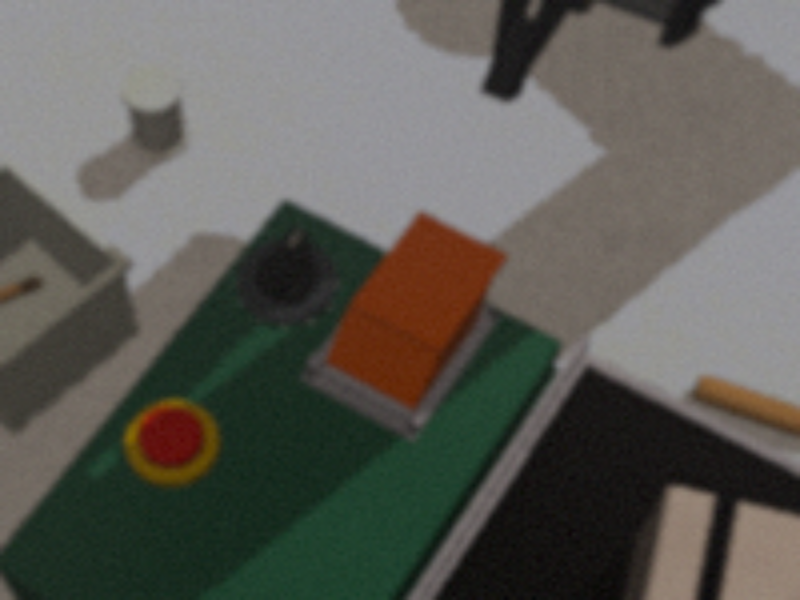

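The picture shows the shut gripper tips at about (500,90), in front of the cover lip (460,235). The arm is at its elbow limit, so I will move outward first and then sideways.

```bash
python3 -m handwheel '{"rotation":[[0,0,0],[0,0,0],[0,0,0],[0,0,0],[0,0,0],[0,0,0],[0,0,0],[0,0,0]],"offset":[[0.01,0.006,0],[0.01,0.006,0],[0.01,0.006,0],[0,0.006,0],[0,0,-0.01],[0,0,-0.01],[0,0,-0.01],[0,0,0]],"gripper":[-1,-1,-1,-1,-1,-1,-1,-1]}'
python3 - <<'E'
from h import *
from scipy.spatial.transform import Rotation as R
o=get_obs();print(R.from_rotvec(o["tcp_rot"]).as_matrix().round(3),o["joints"].round(2))
E
```

```text
time: 2.82
tool_pos: [0.4851, 0.0791, 0.1504]
tcp_rot: [-2.881, -0.078, -1.07]
wrist_force: [-0.8, 0.3, -0.6]
width: 0.0005
finger_force: 0.0
[[ 0.757  0.071  0.65 ]
 [ 0.024 -0.996  0.08 ]
 [ 0.653 -0.045 -0.756]] [-0.2   0.5   2.39  2.68  0.48 -1.33]
```

```bash
python3 -m handwheel '{"rotation":[[-1,-1.5,-1],[-1,-1.5,-1],[-0.5,-1,-1],[0,0,0],[0,0,0],[0,0,0],[0,0,0],[0,0,0]],"offset":[[0.002,0,-0.005],[0.002,0,-0.005],[0.002,0,-0.007],[0.002,0,-0.008],[0.002,0,-0.007],[0.002,0,0],[0.002,0,0],[0,0,0]],"gripper":[-1,-1,-1,-1,-1,-1,-1,-1]}'
python3 - <<'E'
from h import *
from scipy.spatial.transform import Rotation as R
o=get_obs();print(R.from_rotvec(o["tcp_rot"]).as_matrix().round(3),o["joints"].round(2))
E
```

```text
time: 3.48
tool_pos: [0.5006, 0.079, 0.1205]
tcp_rot: [-2.897, -0.031, -1.2]
wrist_force: [-0.2, 0.0, -0.2]
width: 0.0004
finger_force: 0.0
[[ 0.707  0.02   0.707]
 [ 0.016 -1.     0.012]
 [ 0.707  0.003 -0.707]] [-0.13  0.67  2.42  2.99  0.74 -1.56]
```

```bash
python3 -m handwheel '{"rotation":[[0,0,0],[0,0,0],[0,0,0],[0,0,0],[0,0,0],[0,0,0],[0,0,0],[0,0,0]],"offset":[[0.01,0,-0.002],[0.01,0,0],[0.01,0,0],[0,0,0],[0,0,0.004],[0,0,0.004],[0,0,0.004],[0,0,0]],"gripper":[-1,-1,-1,-1,-1,-1,-1,-1]}'
python3 - <<'E'
from h import *
o=get_obs();print(o["wrist_force"],o["joints"].round(2))
p,d=imaging.grab_frame("scene");W=cloud("scene",d)
cv2.imwrite("pics/s3.png",cv2.resize(p[150:270,280:420,::-1],None,fx=4,fy=4))
E
```

```text
time: 4.15
tool_pos: [0.5291, 0.079, 0.1305]
tcp_rot: [-2.899, -0.031, -1.198]
wrist_force: [-0.2, 0.2, 0.5]
width: 0.0001
finger_force: 0.2
[-0.17999861  0.23981573  0.50151578] [-0.12  0.62  2.33  2.98  0.6  -1.53]
```

View pics/s3.png

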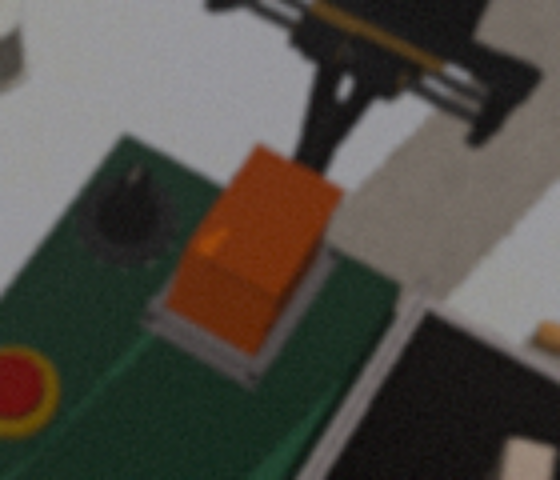

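The shut fingertips reach under the lip at about (310,165), with no contact force yet. Now I lift along the lip's arc.

```bash
python3 -m handwheel '{"rotation":[[0,0,0],[0,0,0],[0,0,0],[0,0,0],[0,0,0],[0,0,0],[0,0,0],[0,0,0]],"offset":[[0.0,0,0.003],[0.0025,0,0.006],[0.0027,0,0.006],[0.003,0,0.0058],[0.0035,0,0.0055],[0.0037,0,0.0053],[0.004,0,0.0052],[0.0045,0,0.0048]],"gripper":[-1,-1,-1,-1,-1,-1,-1,-1]}'
python3 - <<'E'
from h import *
o=get_obs();print(o["wrist_force"],o["joints"].round(2))
p,d=imaging.grab_frame("scene")
cv2.imwrite("pics/s4.png",cv2.resize(p[150:270,280:420,::-1],None,fx=4,fy=4))
E
```

```text
time: 4.87
tool_pos: [0.5532, 0.079, 0.1712]
tcp_rot: [-2.9, -0.031, -1.196]
wrist_force: [-0.2, 0.0, 0.2]
width: 0.0006
finger_force: 0.1
[-0.21645594  0.00863383  0.19478018] [-0.11  0.49  2.24  2.9   0.38 -1.44]
```

View pics/s4.png

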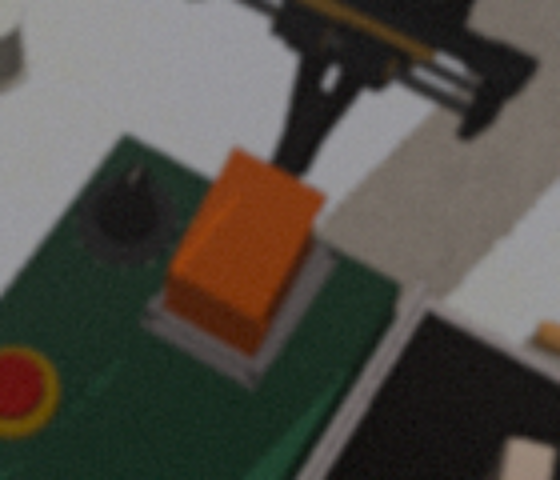

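The cover is rising on the fingertip, with its lip corner at about (235,150), roughly 25°. I continue along the arc, tilting slightly to stay away from the wrist singularity.

```bash
python3 -m handwheel '{"rotation":[[0,-1.5,0],[0,-1.5,0],[0,-1.5,0],[0,-1.5,0],[0,-1.5,0],[0,-1.5,0],[0,-1.5,0],[0,-1.5,0]],"offset":[[0.0057,0,0.0054],[0.0061,0,0.005],[0.0064,0,0.0045],[0.0067,0,0.0041],[0.007,0,0.0036],[0.0072,0,0.0031],[0.0074,0,0.0026],[0.0074,0,0.0021]],"gripper":[-1,-1,-1,-1,-1,-1,-1,-1]}'
cat > ang.py <<'E'
from h import *
def ang(tag):
    o=get_obs();print(o["wrist_force"].round(1),o["joints"].round(2),o["tool_pos"].round(4))
    for n in("scene","top"):
        p,d=imaging.grab_frame(n);W=cloud(n,d)
        H,S,V=cv2.split(cv2.cvtColor(p,cv2.COLOR_RGB2HSV))
        m=(d>0)&(H>4)&(H<22)&(S>150)&(V>60)&(W[...,0]>.5)&(W[...,0]<.75)&(abs(W[...,1]-.078)<.05)&(W[...,2]>.095)
        P=W[m]; print(n,len(P),"min",P.min(0).round(3),"max",P.max(0).round(3),"highest",P[P[:,2].argsort()[-15:]].mean(0).round(3))
        cv2.imwrite(f"pics/{tag}_{n}.png",cv2.resize(p[130:290,240:440,::-1] if n=="scene" else p[90:250,190:390,::-1],None,fx=3,fy=3))
E
python3 -c "from ang import *;ang('a5')"
```

```text
time: 5.58
tool_pos: [0.6074, 0.0789, 0.2015]
tcp_rot: [-2.76, -0.031, -1.496]
wrist_force: [0.2, -1.0, 0.0]
width: 0.0001
finger_force: 0.0
[ 0.2 -1.   0. ] [-0.1   0.55  2.22  2.98  0.63 -1.51] [0.6074 0.0789 0.2015]
scene 974 min [0.515 0.03  0.098] max [0.736 0.117 0.279] highest [0.537 0.081 0.277]
top 1167 min [0.514 0.029 0.104] max [0.656 0.125 0.28 ] highest [0.545 0.091 0.278]
```

```bash
python3 -m handwheel '{"rotation":[[0,0,0],[0,0,0],[0,0,0],[0,0,0],[0,0,0],[0,0,0],[0,0,0],[0,0,0]],"offset":[[0.006,0,0.001],[0.006,0,0.001],[0.005,0,0],[0.005,0,0],[0.005,0,0],[0.005,0,0],[0.005,0,0],[0,0,0]],"gripper":[-1,-1,-1,-1,-1,-1,-1,-1]}'
python3 -c "from ang import *;ang('a6')"
```

```text
time: 6.35
tool_pos: [0.6459, 0.0789, 0.204]
tcp_rot: [-2.759, -0.031, -1.497]
wrist_force: [-0.2, 0.0, -0.2]
width: 0.0005
finger_force: 0.0
[-0.2  0.  -0.2] [-0.09  0.56  2.13  2.97  0.54 -1.49] [0.6459 0.0789 0.204 ]
scene 890 min [0.563 0.028 0.097] max [0.738 0.123 0.282] highest [0.575 0.083 0.28 ]
top 1014 min [0.55  0.028 0.098] max [0.671 0.124 0.282] highest [0.583 0.075 0.28 ]
```

View pics/a6_scene.png

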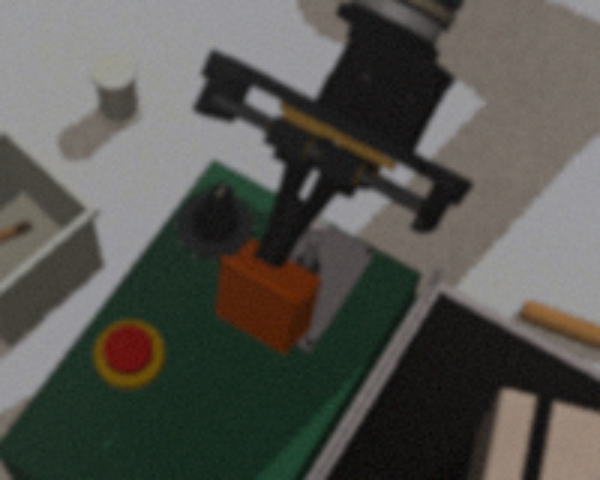

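The plate and toggle (310,258) are now exposed and the cover stands at about (265,295), with the finger still behind its lip. I push it slightly further and then retreat.

```bash
python3 -m handwheel '{"rotation":[[0,0,0],[0,0,0],[0,0,0],[0,0,0],[0,0,0],[0,0,0],[0,0,0],[0,0,0]],"offset":[[0.005,0,0],[0.005,0,0],[0.005,0,0],[0.004,0,0],[0,0,0],[-0.008,0,0.006],[-0.018,0,0.012],[-0.018,0,0.012]],"gripper":[-1,-1,-1,-1,-1,-1,-1,-1]}'
python3 -m handwheel '{"rotation":[[0,0,0],[0,0,0],[0,5,0],[0,5,0],[0,5,0],[0,5,0],[0,5,0],[0,5,0]],"offset":[[-0.025,0,0.012],[-0.025,0,0.01],[-0.015,0,0],[-0.01,0,0],[-0.01,0,0],[0,0,0],[0,0,0],[0,0,0]],"gripper":[-1,-1,-1,-1,-1,-1,-1,-1]}'
python3 -c "from ang import *;ang('a7')"
```

```text
time: 7.12
tool_pos: [0.6184, 0.079, 0.2334]
tcp_rot: [-2.761, -0.031, -1.493]
wrist_force: [-0.2, -0.1, 0.1]
width: 0.0004
finger_force: 0.0
time: 7.78
tool_pos: [0.5428, 0.1019, 0.2529]
tcp_rot: [-2.837, -0.067, -1.158]
wrist_force: [-0.3, 0.2, 0.8]
width: 0.0006
finger_force: 0.0
[-0.3  0.2  0.8] [-0.11  0.26  2.17  1.9   0.17 -0.43] [0.5428 0.1019 0.2529]
scene 622 min [0.642 0.029 0.099] max [0.734 0.111 0.192] highest [0.699 0.084 0.19 ]
top 1459 min [0.501 0.049 0.096] max [0.703 0.127 0.341] highest [0.508 0.083 0.339]
```

View pics/a7_scene.png

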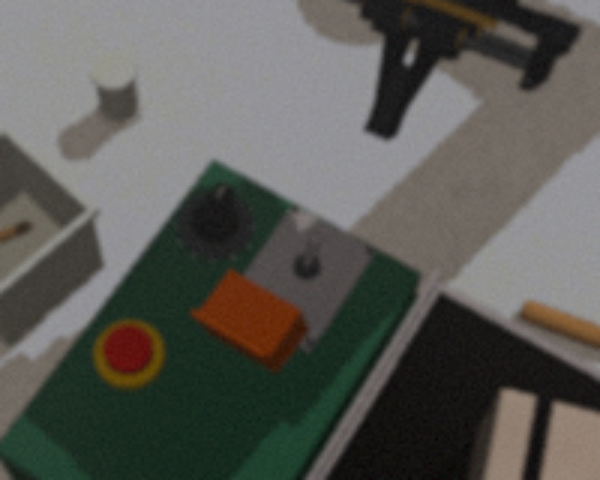

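The cover is resting open: its lip is at (0.699, 0.084, 0.190), as expected at the stop. The toggle is at (307,262), still leaning forward. I turn the tool vertical next.

```bash
python3 -m handwheel '{"rotation":[[0,6,0],[0,6,0],[0,6,0],[0,6,0],[0,6,0],[0,0,0],[0,0,0],[0,0,0]],"offset":[[0,0,0],[0,0,0],[0,0,0],[0,0,0],[0,0,0],[0,0,0],[0,0,0],[0,0,0]],"gripper":[-1,-1,-1,-1,-1,-1,-1,-1]}'
python3 - <<'E'
from h import *
from scipy.spatial.transform import Rotation as R
o=get_obs();M=R.from_rotvec(o["tcp_rot"]);print(M.as_matrix().round(3),o["joints"].round(2))
T=np.array([[1,.015,0],[.015,-1,0],[0,0,-1.]])
print("turn needed deg",(R.from_matrix(T)*M.inv()).as_rotvec(degrees=True))
E
```

```text
time: 8.55
tool_pos: [0.55, 0.1246, 0.2582]
tcp_rot: [-2.816, -0.098, -1.006]
wrist_force: [-0.0, -0.1, 0.7]
width: 0.0008
finger_force: 0.0
[[ 0.773  0.112  0.624]
 [ 0.011 -0.987  0.162]
 [ 0.634 -0.118 -0.764]] [-0.1   0.25  2.08  1.02  0.27  0.47]
turn needed deg [-9.03093875 39.15263003 -3.00545658]
```

```bash
python3 -m handwheel '{"rotation":[[-1.1,4.5,-0.4],[-1.1,4.5,-0.4],[-1.1,4.5,-0.4],[-1.1,4.5,-0.4],[-1.1,5.5,-0.4],[-1.1,5.5,-0.4],[-1.1,5.5,-0.4],[-1.3,4.7,-0.2]],"offset":[[0,0,0],[0,0,0],[0,0,0],[0,0,0],[-0.004,-0.012,-0.01],[-0.004,-0.012,-0.01],[-0.004,-0.012,-0.01],[-0.004,-0.01,-0.01]],"gripper":[-1,-1,-1,-1,-1,-1,-1,-1]}'
cat > turn.py <<'E'
from h import *
from scipy.spatial.transform import Rotation as R
o=get_obs();M=R.from_rotvec(o["tcp_rot"])
T=np.array([[1,.015,0],[.015,-1,0],[0,0,-1.]])
print("turn",(R.from_matrix(T)*M.inv()).as_rotvec(degrees=True).round(1),o["joints"].round(2),o["tool_pos"].round(4))
E
python3 turn.py
```

```text
time: 9.22
tool_pos: [0.5354, 0.0861, 0.2187]
tcp_rot: [-3.084, -0.049, -0.167]
wrist_force: [0.4, -0.7, -0.1]
width: 0.0007
finger_force: 0.0
turn [-3.1  6.2 -0.9] [-0.08  0.38  1.73  0.08  0.93  1.41] [0.5354 0.0861 0.2187]
```

```bash
python3 -m handwheel '{"rotation":[[-1.5,3.1,-0.5],[-1.6,3.1,-0.4],[0,0,0],[0,0,0],[0,0,0],[0,0,0],[0,0,0],[0,0,0]],"offset":[[0,-0.004,0],[0,-0.0035,-0.02],[0,0,-0.02],[0,0,-0.02],[0,0,-0.02],[0,0,-0.017],[0,0,-0.01],[0,0,0]],"gripper":[-1,-1,-1,-1,-1,-1,-1,-1]}'
python3 -c "from ang import *;ang('a8')"; python3 turn.py
```

```text
time: 9.88
tool_pos: [0.5331, 0.0789, 0.1094]
tcp_rot: [3.141, 0.024, -0.005]
wrist_force: [-0.2, 0.1, -0.5]
width: 0.0002
finger_force: 0.0
[-0.2  0.1 -0.5] [-0.06  0.58  1.75 -0.    0.82  1.5 ] [0.5331 0.0789 0.1094]
scene 656 min [0.639 0.028 0.098] max [0.737 0.111 0.191] highest [0.699 0.089 0.19 ]
top 1436 min [0.634 0.049 0.096] max [0.702 0.11  0.191] highest [0.7   0.078 0.19 ]
turn [ 0.1  0.1 -0. ] [-0.06  0.58  1.74 -0.    0.82  1.5 ] [0.5353 0.0786 0.1118]
```

View pics/a8_scene.png

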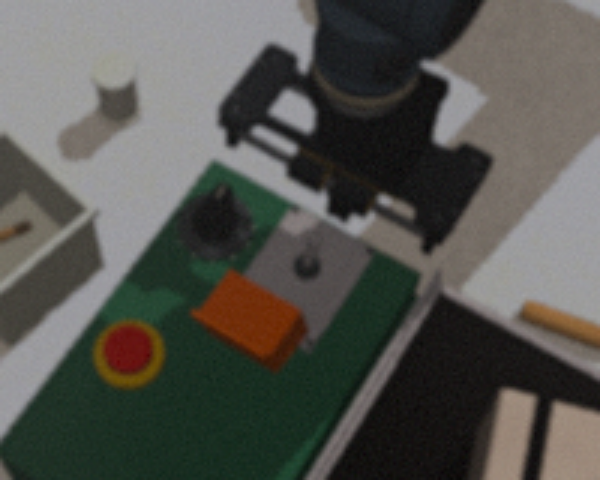

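The fingertips stand in front of the toggle (312,250) with the cover still open. Now I push the toggle over.

```bash
python3 -m handwheel '{"rotation":[[0,0,0],[0,0,0],[0,0,0],[0,0,0],[0,0,0],[0,0,0],[0,0,0],[0,0,0]],"offset":[[0.01,0,0],[0.008,0,0],[0.005,0,0],[0.004,0,0],[0.004,0,0],[0.004,0,0],[0.004,0,0],[0,0,0]],"gripper":[-1,-1,-1,-1,-1,-1,-1,-1]}'
python3 -c "from ang import *;ang('a9')"
```

```text
time: 10.65
tool_pos: [0.5761, 0.078, 0.112]
tcp_rot: [3.138, 0.023, 0.008]
wrist_force: [1.1, 0.7, 0.7]
width: 0.0004
finger_force: 0.0
[1.1 0.7 0.7] [-0.06  0.61  1.64 -0.    0.88  1.5 ] [0.5761 0.078  0.112 ]
scene 665 min [0.639 0.028 0.098] max [0.734 0.111 0.191] highest [0.699 0.08  0.19 ]
top 983 min [0.608 0.033 0.11 ] max [0.703 0.11  0.436] highest [0.61  0.054 0.428]
```

```bash
python3 -m handwheel '{"rotation":[[0,0,0],[0,0,0],[0,0,0],[0,0,0],[0,0,0],[0,0,0],[0,0,0],[0,0,0]],"offset":[[0.003,0,0.002],[0.003,0,0.002],[0,0,0],[0,0,0],[-0.01,0,0],[-0.015,0,0],[-0.02,0,0.01],[0,0,0.02]],"gripper":[-1,-1,-1,-1,-1,-1,-1,-1]}'
python3 - <<'E'
from ang import *
ang('a10')
p,d=imaging.grab_frame("scene")
cv2.imwrite("pics/a10c.png",cv2.resize(p[190:250,310:380,::-1],None,fx=8,fy=8,interpolation=cv2.INTER_CUBIC))
W=cloud("scene",d);m=(d>0)&(abs(W[...,0]-.585)<.035)&(abs(W[...,1]-.078)<.016)&(W[...,2]>.112)&(W[...,2]<.14)
print(W[m].round(3))
E
```

```text
time: 11.42
tool_pos: [0.5304, 0.0785, 0.144]
tcp_rot: [3.139, 0.023, -0.009]
wrist_force: [-0.6, 0.1, -0.4]
width: 0.0007
finger_force: 0.0
[-0.6  0.1 -0.4] [-0.06  0.52  1.73 -0.    0.9   1.5 ] [0.5304 0.0785 0.144 ]
scene 666 min [0.638 0.028 0.1  ] max [0.734 0.111 0.192] highest [0.699 0.079 0.19 ]
top 1439 min [0.634 0.049 0.097] max [0.703 0.11  0.191] highest [0.7   0.069 0.189]
[[0.593 0.075 0.127]
 [0.594 0.077 0.131]
 [0.592 0.079 0.13 ]
 [0.597 0.074 0.128]
 [0.597 0.077 0.13 ]
 [0.596 0.079 0.13 ]
 [0.596 0.081 0.133]
 [0.592 0.082 0.126]
 [0.599 0.075 0.126]
 [0.598 0.077 0.127]
 [0.597 0.08  0.129]
 [0.597 0.082 0.131]
 [0.594 0.083 0.126]
 [0.6   0.079 0.127]
 [0.599 0.081 0.128]
 [0.598 0.083 0.128]
 [0.595 0.084 0.124]
 [0.6   0.081 0.124]
 [0.597 0.083 0.121]
 [0.592 0.083 0.113]]
```

View pics/a10c.png

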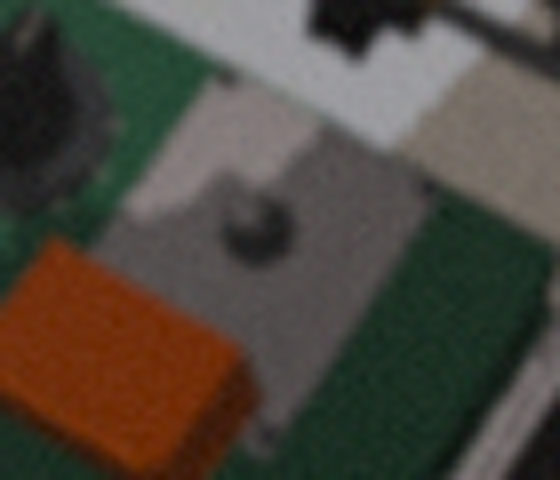

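The toggle's ball end is now at x≈0.597, z≈0.125–0.13, at (258,225) in the crop. That matches the on position. Next I go over the cover, down behind it, and push it forward.

```bash
python3 -m handwheel '{"rotation":[[0,0,0],[0,0,0],[0,0,0],[0,0,0],[0,0,0],[0,0,0],[0,0,0],[0,0,0]],"offset":[[0,0,0.035],[0,0,0.04],[0.02,0,0.035],[0.035,0,0],[0.04,0,0],[0.04,0,0],[0.04,0.001,0],[0.035,0.002,0]],"gripper":[-1,-1,-1,-1,-1,-1,-1,-1]}'
python3 turn.py
```

```text
time: 12.23
tool_pos: [0.749, 0.0807, 0.255]
tcp_rot: [3.138, 0.022, 0.009]
wrist_force: [1.1, 0.3, 0.2]
width: 0.0001
finger_force: 0.0
turn [0.2 0.3 0. ] [-0.04  0.69  1.03 -0.    1.42  1.52] [0.749  0.0807 0.255 ]
```

```bash
python3 -m handwheel '{"rotation":[[0,0,0],[0,0,0],[0,0,0],[0,0,0],[0,0,0],[0,0,0],[0,0,0],[0,0,0]],"offset":[[0,0,-0.025],[0,0,-0.025],[0,0,-0.02],[0,0,-0.01],[-0.012,0,0],[-0.01,0,0],[-0.006,0,0],[-0.005,0,0]],"gripper":[-1,-1,-1,-1,-1,-1,-1,-1]}'
python3 -m handwheel '{"rotation":[[0,0,0],[0,0,0],[0,0,0],[0,0,0],[0,0,0],[0,0,0],[0,0,0],[0,0,0]],"offset":[[-0.005,0,0],[-0.006,0,0.001],[-0.006,0,0.001],[-0.006,0,0.001],[-0.006,0,0.001],[-0.006,0,0.001],[-0.006,0,0],[-0.006,0,0]],"gripper":[-1,-1,-1,-1,-1,-1,-1,-1]}'
python3 -c "from ang import *;ang('a11')"
```

```text
time: 12.9
tool_pos: [0.7129, 0.0811, 0.1761]
tcp_rot: [3.138, 0.023, 0.007]
wrist_force: [-0.8, -0.6, 0.0]
width: 0.0006
finger_force: 0.0
time: 13.57
tool_pos: [0.665, 0.0811, 0.181]
tcp_rot: [3.138, 0.023, 0.005]
wrist_force: [0.9, 0.6, 0.4]
width: 0.0003
finger_force: 0.2
[0.9 0.6 0.4] [-0.04  0.63  1.35 -0.    1.15  1.51] [0.665  0.0811 0.181 ]
scene 194 min [0.634 0.051 0.107] max [0.702 0.123 0.277] highest [0.666 0.103 0.214]
top 225 min [0.569 0.045 0.166] max [0.654 0.109 0.568] highest [0.611 0.069 0.372]
```

```bash
python3 -m handwheel '{"rotation":[[0,0,0],[0,0,0],[0,0,0],[0,0,0],[0,0,0],[0,0,0],[0,0,0],[0,0,0]],"offset":[[-0.006,0,0],[-0.006,0,0],[-0.006,0,0],[-0.006,0,0],[-0.006,0,0],[-0.006,0,0],[-0.006,0,0],[-0.006,0,0]],"gripper":[-1,-1,-1,-1,-1,-1,-1,-1]}'
python3 -m handwheel '{"rotation":[[0,0,0],[0,0,0],[0,0,0],[0,0,0],[0,0,0],[0,0,0],[0,0,0],[0,0,0]],"offset":[[0,0,0],[0,0,0],[0.01,0,0.03],[0.02,0,0.035],[0.02,0,0.035],[0.02,0,0.02],[0.03,0,0],[0.03,0,0]],"gripper":[-1,-1,-1,-1,-1,-1,-1,-1]}'
python3 -c "from ang import *;ang('a12')"
```

```text
time: 14.33
tool_pos: [0.6169, 0.0812, 0.1809]
tcp_rot: [3.138, 0.023, 0.004]
wrist_force: [-0.2, 0.4, 0.1]
width: 0.0006
finger_force: 0.0
time: 15.0
tool_pos: [0.7499, 0.0812, 0.3046]
tcp_rot: [3.138, 0.023, 0.014]
wrist_force: [0.4, 0.4, -0.5]
width: 0.0006
finger_force: 0.0
[ 0.4  0.4 -0.5] [-0.04  0.65  0.96 -0.    1.52  1.52] [0.7499 0.0812 0.3046]
scene 554 min [0.529 0.049 0.117] max [0.596 0.109 0.142] highest [0.563 0.076 0.142]
top 1521 min [0.528 0.04  0.099] max [0.732 0.111 0.649] highest [0.655 0.078 0.496]
```

View pics/a12_scene.png

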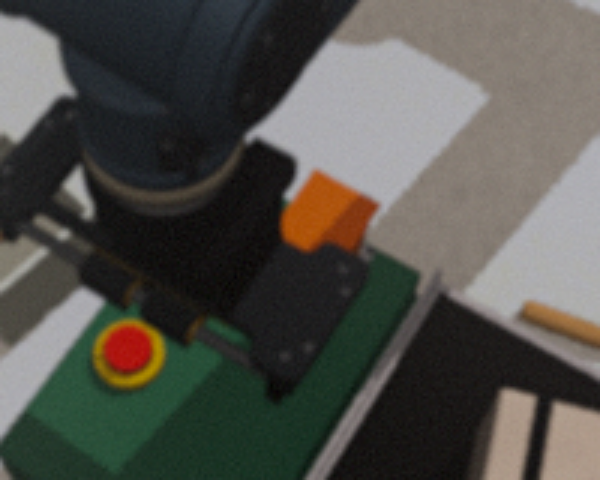

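The cover is shut again: its lip is back at x 0.529 and its top at about 0.14, seen at (325,205). The arm is well clear above.

```bash
python3 -m handwheel '{"rotation":[[0,0,0],[0,0,0],[0,0,0],[0,0,0],[0,0,0],[0,0,0],[0,0,0],[0,0,0]],"offset":[[0,0,0.02],[0,0,0.02],[0,0,0],[0,0,0],[0,0,0],[0,0,0],[0,0,0],[0,0,0]],"gripper":[-1,-1,-1,-1,-1,-1,-1,-1]}'
python3 -c "from rig import r;print(r.job_done())"
```

```text
time: 15.77
tool_pos: [0.747, 0.0811, 0.3396]
tcp_rot: [3.138, 0.023, 0.001]
wrist_force: [-0.4, -0.7, 0.2]
width: 0.0005
finger_force: 0.0
the job is handed in; nothing more can be done
None
```

I lifted the cover, pushed the toggle to on (measured before closing) and tipped the cover shut over it; the arm finished clear and the job was handed in at about 16 s, with no verdict returned.

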